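# Brace the jar with the bar and unscrew its cap

## Robot

A 6-joint arm with a two-finger parallel gripper is mounted at the origin on the work surface. World frame = base frame: x ahead of the robot, y to its left, z up, the work surface at z = 0. Lengths are in m, angles in rad, forces in N, time in s.
With the tool pointing down it reaches from about 0.375 to 0.975 m from the base axis. Payload 3.8 kg.
Tool frame: the origin (TCP) lies midway between the tips of the shut fingers; the grasp point (between the pads) lies 19 mm behind it; z points along the fingers, y is the line along which they close (so a half turn about z gives the same grasp; the last joint's range is limited). The gripper opens to 85 mm and grips with 20 to 120 N. Pads are 22 mm wide; open, the fingers measure 114 mm over their backs; the gripper's body (76 mm by 85 mm) begins 54 mm behind the grasp point. The pads swing forward as they close: fully open they stand 13 mm farther back than shut.
Start: joints at [1.07, 0.264, 1.604, -0, 1.274, -0.037], TCP at [0.302, 0.604, 0.192] pointing down, gripper open.
Joint ranges: [-2.63, 2.63], [-0.94, 2.18], [0.31, 2.57], [-1.31, 4.45], [0, 2.66], [-2.55, 2.55]. Speed limits (rad/s): [2.57, 2.57, 3.14, 3.14, 3.14, 3.14].

## Interface

Orientations are given as a rotation vector (axis times angle).
In Python, from workcell import status, read_camera, workorder, masks_of gives the robot as it stands.
- The arm moves only by the tool drive_tool, never from a script. Its argument "rows" is a list of rows, each a list of 7 numbers: the turn, a rotation vector about the tool's x, y, z in degrees, then the shift along the tool's x, y, z in m, then the opening, from 0 (shut) to 1 (fully open). In form: [[ax, ay, az, tx, ty, tz, claw], ...]. A call has 1 to 8 rows; each row shifts and turns the commanded pose from where the row before left it, along the tool's axes as they then stand; what a row does not reach is not made up. A row lasts 1/12 s, in which the tool goes at most 41.7 mm and 7.16 degrees, less where a joint would pass 70% of its speed; a pose out of reach is approached as far as the arm can. A call is refused whole if a number of a shift passes 0.0417 or a number of a turn 7.16, either way. A call with a gripper value outside its range is refused whole. The fingers move at their own pace and stop on an object; "force" is the grip in N (left out, the last holds). Time passes only in rows, so rows that do not move let the fingers close. It gives the time, the measured TCP pose, the force, the opening and the grip force at its end, in the units of the state.
- status.read_state(): the state, without advancing time (a new reading comes with each control period).
- read_camera(name): name is "scene" or "top" or "wrist"; returns a dict with "color" (480x640x3 uint8, red, green, blue), "intrinsics" (3x3 intrinsics, pixels), "D" ([k1, k2, p1, p2, k3] as OpenCV has them; the pictures are not rectified), "world_from_camera" (4x4, takes a point from camera to world coordinates); the wrist camera has in their place "mount" (4x4, takes a point from camera to tool coordinates, whose origin is the TCP and whose axes are the flange's). Camera axes: x right, y up, looking along -z (the intrinsics and any distortion apply to the point x, -y, -z); pixel columns grow to the right and rows downward; lengths in m; the calibration is good to about 2 mm. A picture is of the moment at which its call begins: read the wrist's pose just before it. There is no depth.
- workorder.finish_job(): hands the job in; it is judged then, once.
Trained networks look in a picture, given as the dict that the camera call returned (one of the last four; its "shot" number tells which), for a name from the list of things; names that differ only in an ending like _2 or _b are one class to them, and where a whole thing is asked for, a point or a joint stands for the part that bears it (a point fixed in the world has none). Each returns a list of dicts, best first, with "score" (0 to 1); they miss things now and then, are a little off and sometimes report something else, mostly with a low value. They report only what shows in the picture. A call takes as long as a camera call.
- masks_of(picture, name): "mask" (480x640 bool, what is visible of it) and "bbox" ([left, top, right, bottom] in pixels, round what is visible of it).
The state is a dict: "time": time; "q": joint angles; "joint_vel": joint speeds; "joint_torque": joint torques, N m; "tool_pos": TCP position; "tcp_rot": TCP orientation; "wrist_force": force on the tool from outside, world axes, zero at the start; "torque": the same for the moment, N m; "width": opening from 0.0 (shut) to 1.0 (fully open); "grip_force": force on a finger pad.
Only numpy, scipy, OpenCV 4.12 (cv2) and the standard library are available. Lean on these libraries where they do the work, as an engineer would, in place of code of your own. Each camera call takes 0.05 s, during which the arm holds its last target. There are 200 camera calls.

## Task

Lay the blue bar level in the two saddle notches of the jar rack and let go of it, so that it pens the square jar against the brass post and keeps it from turning. Then unscrew the tight yellow cap anticlockwise until its threads let go, lift it straight up just clear of the jar's mouth, about a finger's breadth, and finish while still holding it there level over the jar. The jar must stay standing in its place beside the bar, and the key, punch, screwdriver and caliper stay where they lie.

Things in the scene. Friction and masses are not known exactly. Their poses are not given: they have to be found in the camera images.
- rack: Fixed jar rack: dark wood plate 136 x 250 x 6 mm, origin on the bench, z up. Its y runs along the plate (and along the laid bar), its x across, from a brass back post (8 mm thick, x = -39 mm, y = +56 mm, top 44 mm up) to the saddles. The jar stands on the plate at x = 0, y = about +56, 2 mm from the post and 2 mm from the laid bar. From y = -95 to +19 mm there is room for fingers beside the bar.
- bar: Loose blue round bar 14 mm in diameter with a dark 18 mm square block on each end, 286 mm long, about 320 g, lying on the bench, length along its own y. Origin: underside, at mid-length (balance point); the round's axis is 9 mm above. 250 mm between the blocks, which go outside the saddles, with 9 mm end play each way. Either end may go either way.
- jar: Loose square green glass jar of key blanks, 66 x 66 mm up to 44 mm, then a 56 mm square shoulder up to 56 mm, about 380 g, square to the rack. Origin: centre of underside, z up. Neck 36 mm across (46 over its three thread ramps); the red sprung seal on it is the mouth, 84 mm above the origin (88.5 when free). Unbraced it turns with the cap; braced it yields up to about 14 degrees.
- cap: Tight yellow round screw cap, 60 mm across, 30 mm tall, 90 g. Origin: centre of its lower edge, z up; grip band 18 to 30 mm up. Starts 67 to 68 mm above the jar's underside, 11 mm above its shoulder. Takes under 1 N m; unscrews anticlockwise seen from above, rising 3 mm; threads let go after 45 to 55 degrees of turn relative to the jar, then it lifts straight off; a stop at 78 to 88 degrees.
- gate_key: Bystander: black iron gate key 200 mm long, lying on the bench; leave alone. Origin under the shank, length along its y.
- punch: Bystander: chrome centre punch 110 mm long, on the bench; leave alone. Length along its y.
- screwdriver: Bystander: red-handled screwdriver 200 mm long, on the bench; leave alone. Length along its x.
- caliper: Bystander: steel vernier caliper 200 mm long, on the bench; leave alone. Length along its x.
- bar_axis (a point): Middle of the blue bar, on the axis of the round.
- bar_home (a point): Point fixed to the rack where the middle of the laid bar's axis belongs: rack x = +42, y = 0, 47 mm above the bench. Two steel saddles, 12 mm thick along rack y and 48 mm wide, stand 110 mm to either side of it along rack y. Each has an upright-sided notch 16 mm wide, floor 40 mm and rim 62 mm above the bench, the mouth flared to about 30 mm.

How it is judged:
On the way:
1. the bar lies level, let go, home in both saddle notches (x of bar_axis in the frame of rack between 0.038 and 0.046 m and y of bar_axis in the frame of rack between -0.014 and 0.014 m and z of bar_axis in the frame of rack between 0.043 and 0.051 m and angle between the y axis of bar and the y axis of rack, either way round below 0.05 rad and contact force between bar and the fingers below 0.2 N), for 0.2 s.
At the end, for the whole second after the job is handed in: Bar home in both notches: axis within 4 mm sideways and in height, 14 mm endways, level and in line to 0.05 rad, untouched. Jar upright on the plate. Cap gripped, still, off the jar: lower edge 3 to 40 mm above the mouth, centred within 15 mm, level to 0.17 rad (all of step 1 and z of jar in the frame of rack below 0.011 m and angle between jar's own z axis and vertical below 0.12 rad and z of cap in the frame of jar between 0.087 and 0.124 m and horizontal distance between cap and jar below 0.015 m and angle between cap's own z axis and vertical below 0.17 rad and contact force between cap and the fingers above 2 N and contact force between cap and jar below 0.1 N and linear speed of each of cap, jar below 0.02 m/s); the arm keeps its last pose, push and grip.
It fails at once if the jar is lifted with the cap (z of jar in the frame of rack above 0.016 m).
It fails at once if the jar turns away in the rack by more than 0.35 rad (angle between the x axis of jar and the x axis of rack, either way round above 0.35 rad).
It fails at once if the jar is shoved out of its place by more than 20 mm (distance of jar from where it was at the start of the episode above 0.02 m).
It fails at once if the cap is lifted far above the jar (z of cap in the frame of jar above 0.2 m).
It fails at once if a bystander tool is moved by more than 20 mm (distance of any of gate_key, punch, screwdriver, caliper from where it was at the start of the episode above 0.02 m).
It also fails if it takes over 51 s, if anything falls off the work surface, if the arm or the gripper's body presses on something with over 40 N, if the wrist force passes 120 N, or if a joint passes its speed limit or range.

## Working session

There is one attempt and no reset: what is moved stays moved. The work goes in short steps, Python scripts to look and compute and a tool call to move; the robot and the scene stay as the last step left them, time stands still between calls to the robot, and variables do not carry over. Pictures are saved under pics/ and viewed, at most 11 in all, crops included, and the job is handed in when it is done.

Besides the shell and the picture viewer there is one more tool, called in YAML: its name, and indented under it one key for each argument. drive_tool: Moves the arm, as the interface text tells. Its arguments: {"type":"object","properties":{"rows":{"type":"array"},"force":{"type":"number"}},"required":["rows"]}

```bash
mkdir -p pics; ls; cat > h.py <<'E'
import numpy as np, cv2
from scipy.spatial.transform import Rotation as R
from workcell import status, read_camera, workorder, masks_of
def rays(pic,uv,T=None):
    T=np.array(pic["world_from_camera"]) if T is None else T
    p=cv2.undistortPoints(np.array(uv,float).reshape(-1,1,2),np.array(pic["intrinsics"]),np.array(pic["D"],float))[:,0]
    d=np.c_[p[:,0],-p[:,1],-np.ones(len(p))]@T[:3,:3].T
    return T[:3,3],d
def onz(pic,uv,z,T=None):
    o,d=rays(pic,uv,T); return o+d*((z-o[2])/d[:,2])[:,None]
def proj(pic,P,T=None):
    T=np.array(pic["world_from_camera"]) if T is None else T
    c=(np.array(P,float)-T[:3,3])@T[:3,:3]
    return cv2.projectPoints(c*[1,-1,-1],np.zeros(3),np.zeros(3),np.array(pic["intrinsics"]),np.array(pic["D"],float))[0][:,0]
def wristT(pic,s):
    M=np.eye(4);M[:3,:3]=R.from_rotvec(s["tcp_rot"]).as_matrix();M[:3,3]=s["tool_pos"];return M@np.array(pic["mount"])
def save(pic,n): cv2.imwrite("pics/"+n,pic["color"][:,:,::-1])
E
python3 - <<'E'
from h import *
s=status.read_state();print({k:np.round(v,3).tolist() for k,v in s.items()})
for n in ["top","scene"]:
    p=read_camera(n);save(p,n+"1.png");print(n,np.round(p["world_from_camera"],3).tolist(),np.round(p["intrinsics"],1).tolist())
    for o in ["rack","bar","jar","cap","gate_key","punch","screwdriver","caliper"]:
        for m in masks_of(p,o)[:2]:
            c=np.argwhere(m["mask"])[:,::-1].mean(0); print(o,round(m["score"],2),m["bbox"],c.round(1),(onz(p,[c],0.01)[0]).round(3))
E
```

```text
pics
{'time': 0.0, 'q': [1.07, 0.265, 1.605, 0.0, 1.274, -0.037], 'joint_vel': [0.0, -0.0, -0.0, 0.0, 0.002, -0.002], 'joint_torque': [-0.001, -51.513, -36.731, -0.0, 0.013, -0.0], 'tool_pos': [0.302, 0.603, 0.19], 'tcp_rot': [-0.722, -3.057, 0.003], 'wrist_force': [-0.32, 0.697, 0.308], 'torque': [-0.021, 0.003, 0.016], 'grip_force': 0.0, 'width': 0.998}
top [[-0.08, 0.973, -0.217, 0.317], [-0.997, -0.079, 0.016, -0.127], [-0.002, 0.217, 0.976, 1.424], [0.0, 0.0, 0.0, 1.0]] [[580.3, 0.0, 327.2], [0.0, 580.3, 237.4], [0.0, 0.0, 1.0]]
rack 0.57 [296.9, 237.3, 406.3, 318.1] [356.5 276. ] [ 0.528 -0.214  0.01 ]
rack 0.31 [245.2, 186.2, 287.3, 201.6] [269.9 195.2] [ 0.753 -0.013  0.01 ]
bar 0.6 [166.8, 285.8, 280.7, 307.2] [225.4 295.8] [0.505 0.112 0.01 ]
bar 0.19 [441.8, 229.5, 482.9, 309.7] [458.3 275.8] [ 0.508 -0.467  0.01 ]
jar 0.72 [316.9, 266.2, 347.8, 298.8] [330. 288.] [ 0.504 -0.146  0.01 ]
cap 0.66 [320.1, 263.7, 343.1, 291.9] [331.5 278.3] [ 0.528 -0.152  0.01 ]
gate_key 0.78 [293.4, 172.8, 373.3, 190.9] [331.9 184.2] [ 0.769 -0.173  0.01 ]
punch 0.71 [440.6, 231.1, 481.2, 3
[... 672 characters left out ...]
 0.104 0.01 ]
jar 0.85 [279.7, 218.7, 318.3, 254.4] [297.2 235.6] [ 0.505 -0.147  0.01 ]
jar 0.59 [347.8, 203.9, 454.9, 236.3] [398.2 219.1] [0.508 0.103 0.01 ]
cap 0.66 [283.3, 199.3, 311.3, 222.2] [295.6 211.1] [ 0.412 -0.127  0.01 ]
cap 0.44 [211.6, 221.0, 336.5, 287.0] [268.1 255. ] [ 0.553 -0.224  0.01 ]
gate_key 0.79 [263.4, 314.9, 365.5, 348.9] [311.3 328.2] [ 0.772 -0.187  0.01 ]
gate_key 0.47 [127.7, 242.7, 167.1, 302.3] [152.5 267. ] [ 0.526 -0.468  0.01 ]
punch 0.89 [374.6, 295.6, 422.3, 316.8] [392.9 303.7] [ 0.757 -0.018  0.01 ]
punch 0.49 [344.1, 205.3, 454.1, 237.5] [398.6 219.2] [0.508 0.103 0.01 ]
caliper 0.58 [131.7, 241.6, 166.1, 307.6] [152.3 267.9] [ 0.529 -0.468  0.01 ]
```

View pics/top1.png

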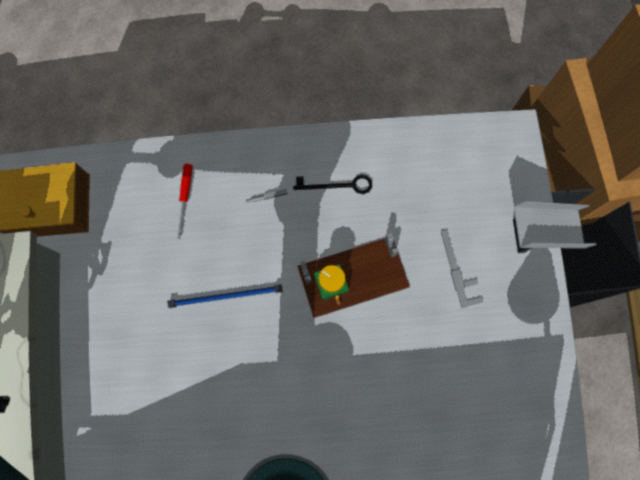

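View pics/scene1.png

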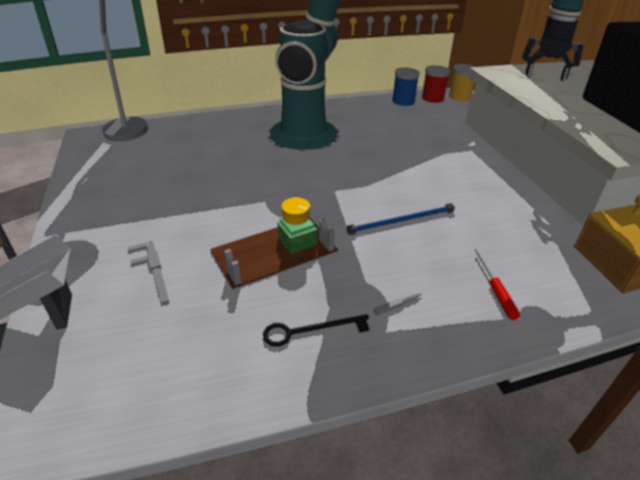

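The top view shows the bar from (172,302) to (279,288), the rack corners at about (300,265), (388,239), (409,287) and (315,317), and the yellow cap at (332,279). The jar end of the rack is towards +y, and the saddles are on the side away from the robot.

```bash
python3 - <<'E'
from h import *
p=read_camera("top")
print(onz(p,[[172,302],[279,288]],0.018).round(3))
c=onz(p,[[300,265],[388,239],[409,287],[315,317]],0.006);print(c.round(3), c.mean(0))
b=c[0]-c[1];d=c[3]-c[2];print(np.degrees(np.arctan2(b[1],b[0])),np.degrees(np.arctan2(d[1],d[0])),np.linalg.norm(b),np.linalg.norm(d))
m=masks_of(p,"bar")[0]["mask"]
P=onz(p,np.argwhere(m)[:,::-1],0.012);mu=P.mean(0);u=np.linalg.svd(P-mu,full_matrices=False)[2][0];print("bar",mu,np.degrees(np.arctan2(u[1],u[0])))
w=read_camera("wrist");print(np.round(w["mount"],3).tolist(),np.round(w["intrinsics"],1).tolist(),w["D"])
print(onz(p,[[332,279]],0.105))
E
```

```text
[[ 0.498  0.244  0.018]
 [ 0.513 -0.022  0.018]]
[[ 0.568 -0.077  0.006]
 [ 0.616 -0.301  0.006]
 [ 0.491 -0.341  0.006]
 [ 0.436 -0.104  0.006]] [ 0.52775427 -0.20586472  0.006     ]
102.0868908406644 102.95143644451299 0.22945131508039673 0.24290382271628821
bar [0.50412388 0.1138077  0.012     ] 93.69202851984103
[[0.0, 0.965, 0.263, 0.068], [1.0, -0.0, -0.0, -0.001], [-0.0, 0.263, -0.965, -0.183], [0.0, 0.0, 0.0, 1.0]] [[376.1, 0.0, 326.0], [0.0, 376.1, 241.5], [0.0, 0.0, 1.0]] [-0.02627357  0.          0.          0.          0.        ]
[[ 0.51189259 -0.15132622  0.105     ]]
```

```bash
cat >> h.py <<'E'
def plan(pos,yang,tilt=None):
    """remaining shift in current tool axes, and turn (deg) about tool xyz to have tool down with tool y at world angle yang(deg)"""
    s=status.read_state();Q=R.from_rotvec(s["tcp_rot"])
    a=np.radians(yang);y=np.array([np.cos(a),np.sin(a),0]);z=np.array([0,0,-1.]);x=np.cross(y,z)
    G=R.from_matrix(np.c_[x,y,z])
    sh=Q.inv().apply(np.array(pos)-s["tool_pos"]); tn=np.degrees((Q.inv()*G).as_rotvec())
    print("t",round(s["time"],2),"pos",np.round(s["tool_pos"],4),"shift",sh.round(4),"turn",tn.round(2),"w",round(s["width"],3),"F",np.round(s["wrist_force"],1),"grip",round(s["grip_force"],1))
    return sh,tn
E
python3 - <<'E'
from h import *
p=read_camera("scene")
print(proj(p,[[.302,.603,.19],[.302,.603,0],[.4,.35,.19],[0,0,0],[0,0,.3]]).round(0))
plan([.505,.10,.24],3.7)
E
```

```text
[[539.  97.]
 [521. 156.]
 [480. 120.]
 [304. 133.]
 [303.  37.]]
t 1.1 pos [0.302  0.6037 0.1918] shift [-0.4069 -0.3597 -0.0482] turn [ 0.   -0.   59.73] w 1.003 F [ 0.4 -0.4  0.2] grip 0.0
```

drive_tool:
  rows:
    - [0,0,0,0,0,-0.03,1]
    - [0,0,0,0,0,-0.035,1]
    - [0,0,0,0,0,-0.035,1]
    - [0,0,0,-0.029,-0.0255,0,1]
    - [0,0,0,-0.029,-0.0255,0,1]
    - [0,0,0,-0.029,-0.0255,0,1]
    - [0,0,0,-0.029,-0.0255,0,1]
    - [0,0,0,-0.029,-0.0255,0,1]

```text
time: 1.77
tool_pos: [0.3749, 0.4233, 0.2919]
tcp_rot: [0.721, 3.057, 0.001]
wrist_force: [1.1, 0.3, 0.3]
width: 0.998
grip_force: 0.0
```

drive_tool:
  rows:
    - [0,0,0,-0.029,-0.0255,0,1]
    - [0,0,0,-0.029,-0.0255,0,1]
    - [0,0,0,-0.029,-0.0255,0,1]
    - [0,0,0,-0.029,-0.0255,0,1]
    - [0,0,0,-0.029,-0.0255,0,1]
    - [0,0,0,-0.029,-0.0255,0,1]
    - [0,0,0,-0.029,-0.0255,0,1]
    - [0,0,0,-0.029,-0.0255,0,1]

```text
time: 2.43
tool_pos: [0.4912, 0.1367, 0.2922]
tcp_rot: [0.722, 3.057, 0.001]
wrist_force: [0.9, 0.3, -0.3]
width: 1.0
grip_force: 0.0
```

drive_tool:
  rows:
    - [0,0,7,0,0,0,1]
    - [0,0,7,0,0,0,1]
    - [0,0,7,0,0,0,1]
    - [0,0,7,0,0,0,1]
    - [0,0,7,0,0,0,1]
    - [0,0,7,0,0,0,1]
    - [0,0,7,0,0,0,1]
    - [0,0,7,0,0,0,1]

```text
time: 3.1
tool_pos: [0.4908, 0.1385, 0.2919]
tcp_rot: [2.08, 2.354, 0.0]
wrist_force: [-0.6, 0.3, 0.5]
width: 1.001
grip_force: 0.0
```

```bash
python3 - <<'E'
from h import *
plan([.505,.10,.24],3.7)
s=status.read_state();p=read_camera("wrist");save(p,"w1.png");T=wristT(p,s)
for o in ["bar","rack","cap","jar"]:
  for r in masks_of(p,o)[:2]: print(o,r["score"],r["bbox"])
E
```

```text
t 3.1 pos [0.4908 0.1385 0.2919] shift [-0.04    0.0093  0.0519] turn [ 0.02 -0.    3.37] w 1.001 F [-0.6  0.3  0.5] grip 0.0
bar 0.88 [322.7, 97.1, 351.9, 321.9]
rack 0.57 [267.6, 345.5, 365.7, 409.3]
cap 0.72 [477.0, 143.2, 629.4, 195.1]
jar 0.55 [287.0, 373.4, 342.0, 412.4]
```

View pics/w1.png

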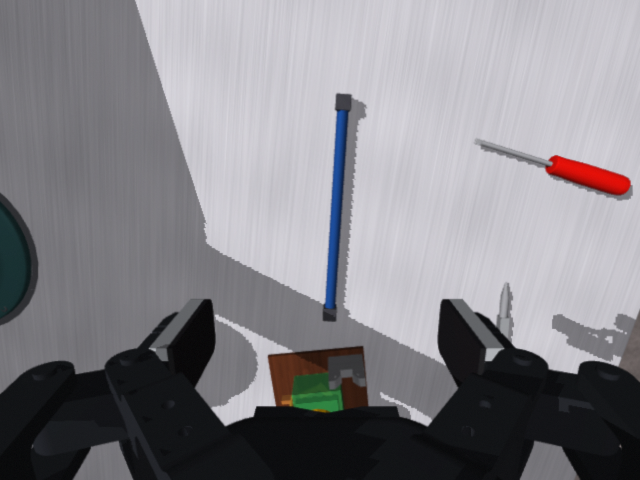

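The wrist view shows the bar upright, with its end blocks centred near (344,102) and (330,314), and the rack's jar end at the bottom.

```bash
python3 - <<'E'
from h import *
s=status.read_state();p=read_camera("wrist");T=wristT(p,s)
m=masks_of(p,"bar")[0]["mask"]
hsv=cv2.cvtColor(p["color"],cv2.COLOR_RGB2HSV)
b=cv2.inRange(hsv,(105,130,40),(130,255,255))>0
for mm in (m,b):
    P=onz(p,np.argwhere(mm)[:,::-1],0.011,T);mu=P.mean(0);u=np.linalg.svd(P-mu,full_matrices=False)[2][0];t=(P-mu)@u
    print("bar",mm.sum(),(mu+u*(t.max()+t.min())/2).round(4),mu.round(4),np.degrees(np.arctan2(u[1],u[0])),np.ptp(t))
print(onz(p,[[344,102],[330,314]],.018,T).round(4))
E
```

```text
Traceback (most recent call last):
IndexError: list index out of range
```

```bash
python3 - <<'E'
from h import *
s=status.read_state();p=read_camera("wrist");T=wristT(p,s)
hsv=cv2.cvtColor(p["color"],cv2.COLOR_RGB2HSV)
b=cv2.inRange(hsv,(105,130,40),(130,255,255))
n,l,st,_=cv2.connectedComponentsWithStats(b);b=l==1+st[1:,4].argmax()
P=onz(p,np.argwhere(b)[:,::-1],0.011,T);mu=P.mean(0);u=np.linalg.svd(P-mu,full_matrices=False)[2][0];t=(P-mu)@u
print("bar",b.sum(),(mu+u*(t.max()+t.min())/2).round(4),mu.round(4),np.degrees(np.arctan2(u[1],u[0])),np.ptp(t))
e=onz(p,[[344,102],[330,314]],.018,T);print(e.round(4),e.mean(0))
c=mu+u*(t.max()+t.min())/2; u=u*np.sign(u[1]); ang=np.degrees(np.arctan2(u[1],u[0]))
g=c-0.02*u; plan([g[0],g[1],.05],ang-90)
E
```

```text
bar 1980 [0.5038 0.114  0.011 ] [0.5033 0.1225 0.011 ] -86.18628962761176 0.2528526625961557
[[ 0.4952  0.2483  0.018 ]
 [ 0.5149 -0.0171  0.018 ]] [0.50503407 0.11562308 0.018     ]
t 3.5 pos [0.4908 0.1385 0.2918] shift [-0.046   0.0084  0.2418] turn [0.01 0.   3.7 ] w 1.002 F [ 0.4  0.6 -0.3] grip 0.0
```

drive_tool:
  rows:
    - [0,0,0,-0.023,0.004,0,1]
    - [0,0,0,-0.023,0.0044,0,1]
    - [0,0,3.7,0,0,0.03,1]
    - [0,0,0,0,0,0.04,1]
    - [0,0,0,0,0,0.04,1]
    - [0,0,0,0,0,0.04,1]
    - [0,0,0,0,0,0.04,1]
    - [0,0,0,0,0,0.04,0.6]

```text
time: 4.17
tool_pos: [0.5052, 0.094, 0.0604]
tcp_rot: [2.146, 2.293, 0.001]
wrist_force: [1.5, 0.9, -0.5]
width: 0.88
grip_force: 0.0
```

drive_tool:
  rows:
    - [0,0,0,0,0,0.02,0.5]
    - [0,0,0,0,0,0.02,0.5]
    - [0,0,0,0,0,0.012,0.5]
    - [0,0,0,0,0,0.006,0.5]
    - [0,0,0,0,0,0,0.4]
  force: 60

```text
time: 4.58
tool_pos: [0.5042, 0.0939, 0.0027]
tcp_rot: [-2.147, -2.292, 0.003]
wrist_force: [0.1, -0.3, 1.5]
width: 0.407
grip_force: 0.0
```

```bash
python3 - <<'E'
from h import *
plan([.5051,.094,.003],3.8)
E
```

```text
t 4.58 pos [0.5042 0.0939 0.0027] shift [ 0.      0.0009 -0.0003] turn [-0.13  0.01 -0.05] w 0.407 F [ 0.1 -0.3  1.5] grip 0.0
```

Close on the bar, then lift a little.

drive_tool:
  rows:
    - [0,0,0,0,0,0,0]
    - [0,0,0,0,0,0,0]
    - [0,0,0,0,0,0,0]
    - [0,0,0,0,0,0,0]
    - [0,0,0,0,0,0,0]
    - [0,0,0,0,0,0,0]
  force: 90

```text
time: 5.08
tool_pos: [0.5056, 0.0941, 0.0044]
tcp_rot: [2.148, 2.292, 0.001]
wrist_force: [0.3, 0.1, 1.3]
width: 0.004
grip_force: 0.0
```

drive_tool:
  rows:
    - [0,0,0,0,0,-0.015,0]
    - [0,0,0,0,0,-0.03,0]
    - [0,0,0,0,0,-0.04,0]
    - [0,0,0,0,0,-0.04,0]
    - [0,0,0,0,0,-0.04,0]
    - [0,0,0,0,0,-0.015,0]
    - [0,0,0,0,0,0,0]

```text
time: 5.67
tool_pos: [0.5092, 0.0946, 0.1903]
tcp_rot: [2.143, 2.287, 0.014]
wrist_force: [0.3, 0.5, 0.4]
width: 0.006
grip_force: 0.0
```

```bash
python3 - <<'E'
from h import *
plan([.55,-.1,.20],12)
s=status.read_state();p=read_camera("wrist");save(p,"w2.png")
E
```

```text
t 5.67 pos [0.5092 0.0946 0.1903] shift [-0.1968  0.0282 -0.0096] turn [ 0.65  0.   -8.27] w 0.006 F [0.3 0.5 0.4] grip 0.0
```

View pics/w2.png

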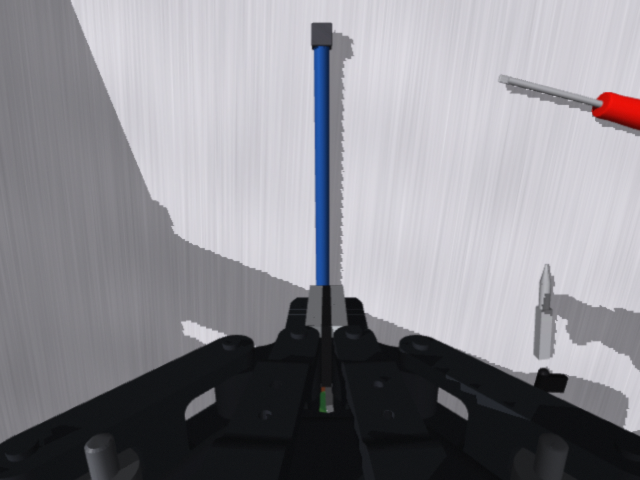

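The fingers shut on nothing: they slid off the top of the bar, which still lies on the bench with its far block at (321,34). I'll measure its line again and go lower, feeling for the bench with the fingers part closed.

```bash
python3 - <<'E'
from h import *
s=status.read_state();p=read_camera("wrist");T=wristT(p,s)
hsv=cv2.cvtColor(p["color"],cv2.COLOR_RGB2HSV)
b=cv2.inRange(hsv,(105,130,40),(130,255,255))
n,l,st,_=cv2.connectedComponentsWithStats(b);b=l==1+st[1:,4].argmax()
b[284:]=0
P=onz(p,np.argwhere(b)[:,::-1],0.011,T);mu=P.mean(0);u=np.linalg.svd(P-mu,full_matrices=False)[2][0];u*=np.sign(u[1]);t=(P-mu)@u
c=mu+u*(t.max()-.1255);ang=np.degrees(np.arctan2(u[1],u[0]))
print(c,ang)
g=c-.02*u;print(g);plan([g[0],g[1],.01],ang-90)
E
```

```text
[0.50393843 0.11596779 0.011     ] 93.87630247528455
[0.50529049 0.09601354 0.011     ]
t 5.77 pos [0.5055 0.0941 0.1845] shift [ 0.0019 -0.0004  0.1745] turn [ 0.1  -0.01 -0.15] w 0.001 F [-0.1  0.1 -1.1] grip 0.0
```

drive_tool:
  rows:
    - [0,0,0,0.002,0,0.03,0.4]
    - [0,0,0,0,0,0.04,0.4]
    - [0,0,0,0,0,0.04,0.4]
    - [0,0,0,0,0,0.03,0.4]
    - [0,0,0,0,0,0.02,0.4]
    - [0,0,0,0,0,0.012,0.3]
    - [0,0,0,0,0,0.004,0.3]
    - [0,0,0,0,0,0.0,0.3]
  force: 30

```text
time: 6.43
tool_pos: [0.5031, 0.0957, 0.0058]
tcp_rot: [-2.146, -2.291, 0.005]
wrist_force: [-0.4, 0.1, 1.0]
width: 0.301
grip_force: 0.0
```

drive_tool:
  rows:
    - [0,0,0,0,0,0.0,0.3]
    - [0,0,0,0,0,0.0,0.3]

```text
time: 6.6
tool_pos: [0.5066, 0.0962, 0.0093]
tcp_rot: [2.147, 2.291, 0.004]
wrist_force: [0.2, -0.5, 1.3]
width: 0.3
grip_force: 0.0
```

```bash
python3 - <<'E'
from h import *
plan([.5053,.096,.0],3.87)
E
```

```text
t 6.6 pos [0.5066 0.0962 0.0093] shift [-0.0002 -0.0014  0.0093] turn [ 0.17 -0.01 -0.14] w 0.3 F [ 0.2 -0.5  1.3] grip 0.0
```

drive_tool:
  rows:
    - [0,0,0,0,0,0.003,0.3]
    - [0,0,0,0,0,0.003,0.3]
    - [0,0,0,0,0,0,0.3]
    - [0,0,0,0,0,0,0.3]

```text
time: 6.93
tool_pos: [0.505, 0.096, 0.002]
tcp_rot: [2.148, 2.292, 0.0]
wrist_force: [-0.6, 0.6, -0.2]
width: 0.3
grip_force: 0.0
```

drive_tool:
  rows:
    - [0,0,0,0,0,0.0015,0.3]
    - [0,0,0,0,0,0,0.3]
    - [0,0,0,0,0,0,0.3]

```text
time: 7.18
tool_pos: [0.5049, 0.096, 0.0002]
tcp_rot: [-2.148, -2.292, 0.0]
wrist_force: [0.0, -0.3, 0.2]
width: 0.302
grip_force: 0.0
```

drive_tool:
  rows:
    - [0,0,0,0,0,0.0015,0.3]
    - [0,0,0,0,0,0,0.3]
    - [0,0,0,0,0,0,0.3]

```text
time: 7.43
tool_pos: [0.5049, 0.096, -0.0014]
tcp_rot: [-2.148, -2.292, 0.0]
wrist_force: [-0.7, 0.6, 0.1]
width: 0.298
grip_force: 0.0
```

drive_tool:
  rows:
    - [0,0,0,0,0,0.0015,0.3]
    - [0,0,0,0,0,0,0.3]
    - [0,0,0,0,0,0,0.3]

```text
time: 7.68
tool_pos: [0.5048, 0.096, -0.0029]
tcp_rot: [-2.148, -2.292, 0.0]
wrist_force: [-0.2, -0.2, -0.7]
width: 0.298
grip_force: 0.0
```

drive_tool:
  rows:
    - [0,0,0,0,0,0.0015,0.3]
    - [0,0,0,0,0,0,0.3]
    - [0,0,0,0,0,0,0.3]

```text
time: 7.93
tool_pos: [0.5048, 0.096, -0.0044]
tcp_rot: [-2.148, -2.292, 0.0]
wrist_force: [0.3, -0.1, -0.4]
width: 0.298
grip_force: 0.0
```

drive_tool:
  rows:
    - [0,0,0,0,0,0.001,0.3]
    - [0,0,0,0,0,0,0.3]
    - [0,0,0,0,0,0,0.3]

```text
time: 8.18
tool_pos: [0.5049, 0.096, -0.0053]
tcp_rot: [-2.148, -2.292, 0.0]
wrist_force: [-0.1, -1.0, 0.9]
width: 0.303
grip_force: 0.0
```

drive_tool:
  rows:
    - [0,0,0,0,0,0.001,0.3]
    - [0,0,0,0,0,0,0.3]
    - [0,0,0,0,0,0,0.3]

```text
time: 8.43
tool_pos: [0.5049, 0.096, -0.0063]
tcp_rot: [-2.148, -2.292, 0.0]
wrist_force: [0.1, 0.0, 0.5]
width: 0.3
grip_force: 0.0
```

drive_tool:
  rows:
    - [0,0,0,0,0,-0.001,0.25]
    - [0,0,0,0,0,-0.001,0.22]
    - [0,0,0,0,0,0,0.18]
    - [0,0,0,0,0,0,0.18]
    - [0,0,0,0,0,0,0.18]

```text
time: 8.85
tool_pos: [0.505, 0.0961, -0.0041]
tcp_rot: [2.148, 2.292, 0.0]
wrist_force: [-0.4, -0.5, 0.5]
width: 0.177
grip_force: 0.0
```

drive_tool:
  rows:
    - [0,0,0,0,0,0,0]
    - [0,0,0,0,0,0,0]
    - [0,0,0,0,0,0,0]

```text
time: 9.1
tool_pos: [0.5049, 0.096, -0.0043]
tcp_rot: [-2.148, -2.292, 0.0]
wrist_force: [-0.7, -0.4, 0.4]
width: 0.007
grip_force: 0.0
```

```bash
python3 - <<'E'
from h import *
s=status.read_state();p=read_camera("wrist");save(p,"w3.png");plan([.5053,.096,.0],3.87)
q=read_camera("scene");cv2.imwrite("pics/s3.png",cv2.resize(q["color"][140:260,320:480,::-1],(800,600)))
print(s["q"])
E
```

```text
t 9.15 pos [ 0.5049  0.096  -0.0043] shift [-0.      0.0004 -0.0043] turn [-0.01  0.   -0.14] w 0.003 F [-0.1  0.6  0.4] grip 0.0
[ 1.39448755e-01  1.72164919e-01  2.11602842e+00 -6.54056385e-06
  8.53510612e-01  7.44430078e-02]
```

View pics/s3.png

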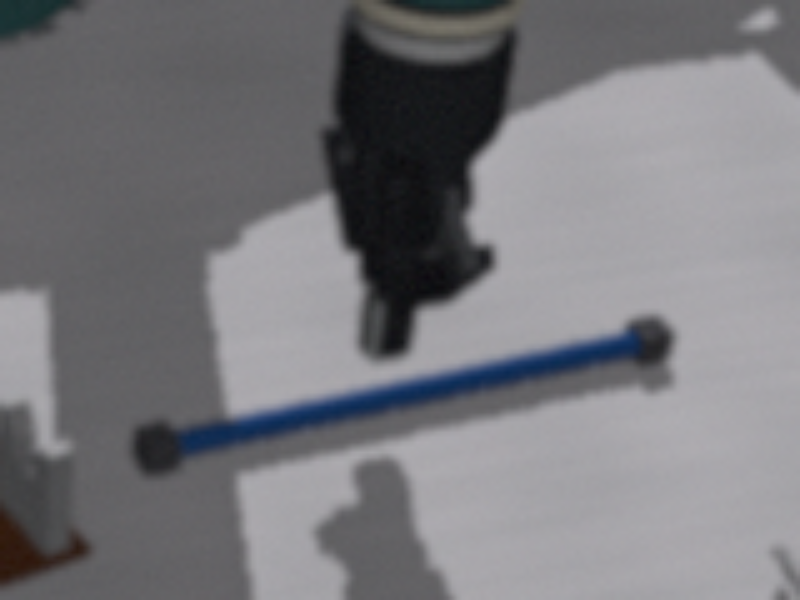

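View pics/w3.png

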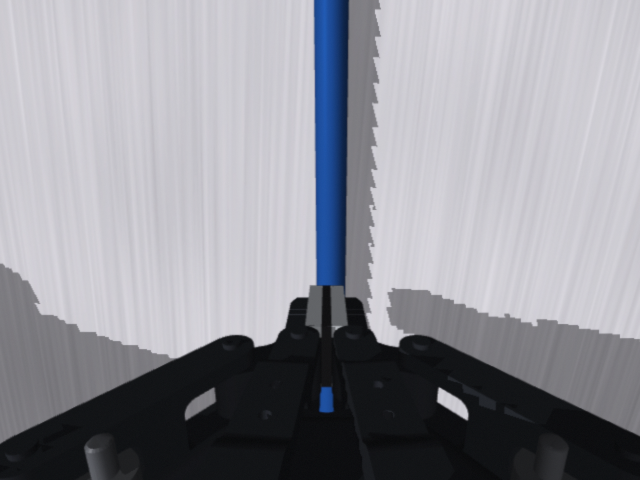

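```bash
python3 - <<'E'
from h import *
s=status.read_state();p=read_camera("wrist");T=wristT(p,s);t=np.array(s["tool_pos"])
print("wrist",[ (dz,proj(p,[t+[0,0,dz]],T)[0].round(0).tolist()) for dz in(0,.019,.03,.04)])
q=read_camera("scene")
for dz in (0,.02,.03,.04,.05): print(dz,proj(q,[t+[0,0,dz]])[0].round(1))
hsv=cv2.cvtColor(p["color"],cv2.COLOR_RGB2HSV)
b=cv2.inRange(hsv,(105,130,40),(130,255,255))>0
for r in (10,150,270):
    c=np.flatnonzero(b[r,280:380])+280;print(r,c.min(),c.max()+1)
    for z in (0.009,-.01,-.02,-.03,-.04): 
        P=onz(p,[[c.min(),r],[c.max()+1,r]],z,T);print(z,np.linalg.norm(P[1]-P[0]).round(4),P.mean(0).round(4))
E
```

```text
wrist [(0, [329.0, 273.0]), (0.019, [330.0, 287.0]), (0.03, [330.0, 297.0]), (0.04, [330.0, 307.0])]
0 [394.5 223.5]
0.02 [395.5 216.9]
0.03 [396.  213.6]
0.04 [396.5 210.2]
0.05 [397.  206.8]
10 315 348
0.009 0.0133 [0.4979 0.2132 0.009 ]
-0.01 0.0148 [ 0.4977  0.2189 -0.01  ]
-0.02 0.0156 [ 0.4977  0.2219 -0.02  ]
-0.03 0.0164 [ 0.4976  0.2249 -0.03  ]
-0.04 0.0172 [ 0.4975  0.2279 -0.04  ]
150 316 346
0.009 0.0132 [0.5014 0.1582 0.009 ]
-0.01 0.0146 [ 0.5017  0.1577 -0.01  ]
-0.02 0.0154 [ 0.5018  0.1574 -0.02  ]
-0.03 0.0162 [ 0.502   0.1571 -0.03  ]
-0.04 0.017 [ 0.5021  0.1569 -0.04  ]
270 317 345
0.009 0.0134 [0.5052 0.1026 0.009 ]
-0.01 0.0149 [ 0.5059  0.0959 -0.01  ]
-0.02 0.0156 [ 0.5063  0.0923 -0.02  ]
-0.03 0.0164 [ 0.5067  0.0888 -0.03  ]
-0.04 0.0172 [ 0.507   0.0852 -0.04  ]
```

The fingertips are about 37 mm behind the reported TCP: the scene view puts them that far above it, and the wrist view agrees. The bar is untouched, so I'll open and go down in steps, watching the force.

drive_tool:
  rows:
    - [0,0,0,0,0,0,0.3]
    - [0,0,0,0,0,0,0.3]
    - [0,0,0,0,0,0.007,0.3]
    - [0,0,0,0,0,0.007,0.3]
    - [0,0,0,0,0,0.005,0.3]
    - [0,0,0,0,0,0,0.3]

```text
time: 9.8
tool_pos: [0.5032, 0.0958, -0.0251]
tcp_rot: [-2.147, -2.291, 0.004]
wrist_force: [-0.8, -0.9, 0.2]
width: 0.297
grip_force: 0.0
```

drive_tool:
  rows:
    - [0,0,0,0,0,0.003,0.3]
    - [0,0,0,0,0,0,0.3]
    - [0,0,0,0,0,0,0.3]

```text
time: 10.05
tool_pos: [0.5049, 0.096, -0.0264]
tcp_rot: [-2.148, -2.292, 0.0]
wrist_force: [-0.3, -0.2, -0.0]
width: 0.299
grip_force: 0.0
```

drive_tool:
  rows:
    - [0,0,0,0,0,0.002,0.3]
    - [0,0,0,0,0,0,0.3]
    - [0,0,0,0,0,0,0.3]

```text
time: 10.3
tool_pos: [0.5051, 0.096, -0.0281]
tcp_rot: [2.148, 2.292, 0.0]
wrist_force: [-0.2, -0.7, -0.2]
width: 0.298
grip_force: 0.0
```

```bash
python3 - <<'E'
from h import *
plan([.5053,.096,-.03],3.87)
q=read_camera("scene");cv2.imwrite("pics/s4.png",cv2.resize(q["color"][140:260,320:480,::-1],(640,480)))
E
```

```text
t 10.3 pos [ 0.5051  0.096  -0.0281] shift [-0.      0.0002  0.0019] turn [ 0.01 -0.   -0.15] w 0.298 F [-0.2 -0.7 -0.2] grip 0.0
```

View pics/s4.png

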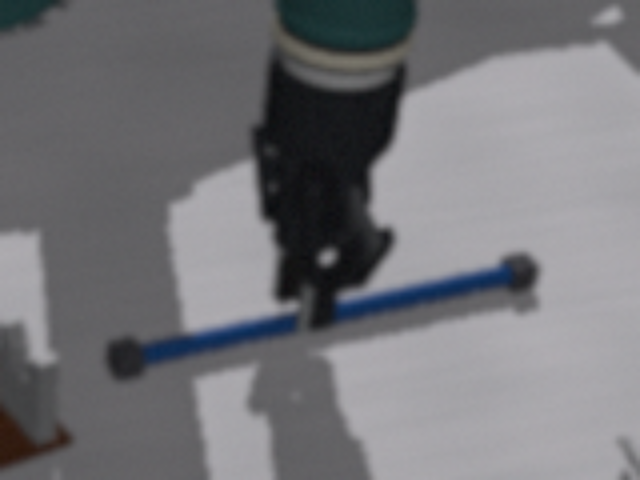

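The fingers now straddle the bar at crop (312,310), still roughly 10 mm above the bench.

drive_tool:
  rows:
    - [0,0,0,0,0,0.003,0.3]
    - [0,0,0,0,0,0,0.3]
    - [0,0,0,0,0,0,0.3]

```text
time: 10.6
tool_pos: [0.5047, 0.096, -0.0314]
tcp_rot: [-2.148, -2.292, 0.001]
wrist_force: [0.1, 0.1, -0.1]
width: 0.302
grip_force: 0.0
```

drive_tool:
  rows:
    - [0,0,0,0,0,0.002,0.3]
    - [0,0,0,0,0,0,0.3]
    - [0,0,0,0,0,0,0.3]

```text
time: 10.85
tool_pos: [0.5048, 0.096, -0.0334]
tcp_rot: [-2.148, -2.292, 0.001]
wrist_force: [-1.0, 0.7, -0.2]
width: 0.299
grip_force: 0.0
```

drive_tool:
  rows:
    - [0,0,0,0,0,0.002,0.3]
    - [0,0,0,0,0,0,0.3]
    - [0,0,0,0,0,0,0.3]

```text
time: 11.1
tool_pos: [0.5048, 0.096, -0.0354]
tcp_rot: [-2.148, -2.292, 0.0]
wrist_force: [0.5, 0.6, 0.9]
width: 0.301
grip_force: 0.0
```

drive_tool:
  rows:
    - [0,0,0,0,0,0,0.2]
    - [0,0,0,0,0,0,0.1]
    - [0,0,0,0,0,0,0]
    - [0,0,0,0,0,0,0]
  force: 80

```text
time: 11.43
tool_pos: [0.5055, 0.0961, -0.0348]
tcp_rot: [2.148, 2.292, 0.001]
wrist_force: [0.3, 0.3, 2.5]
width: 0.123
grip_force: 78.3
```

drive_tool:
  rows:
    - [0,0,0,0,0,0,0]
    - [0,0,0,0,0,0,0]

```text
time: 11.6
tool_pos: [0.5055, 0.0961, -0.0348]
tcp_rot: [2.148, 2.292, 0.001]
wrist_force: [0.3, -0.2, 3.8]
width: 0.125
grip_force: 78.4
```

The width of 0.125 is about 10.6 mm, less than the 14 mm diameter, so the grip is probably above the bar's axis. I'll reopen and go lower.

drive_tool:
  rows:
    - [0,0,0,0,0,0,0.3]
    - [0,0,0,0,0,0,0.3]
    - [0,0,0,0,0,0.002,0.3]
    - [0,0,0,0,0,0,0.3]
    - [0,0,0,0,0,0,0.3]

```text
time: 12.02
tool_pos: [0.5044, 0.0959, -0.0377]
tcp_rot: [-2.148, -2.292, 0.001]
wrist_force: [0.4, -0.0, 0.1]
width: 0.297
grip_force: 0.0
```

drive_tool:
  rows:
    - [0,0,0,0,0,0.002,0.3]
    - [0,0,0,0,0,0,0.3]
    - [0,0,0,0,0,0,0.3]

```text
time: 12.27
tool_pos: [0.5049, 0.096, -0.0394]
tcp_rot: [-2.148, -2.292, 0.0]
wrist_force: [-0.2, -0.5, 0.2]
width: 0.3
grip_force: 0.0
```

drive_tool:
  rows:
    - [0,0,0,0,0,0.0015,0.3]
    - [0,0,0,0,0,0,0.3]
    - [0,0,0,0,0,0,0.3]

```text
time: 12.52
tool_pos: [0.505, 0.096, -0.0397]
tcp_rot: [-2.148, -2.292, 0.001]
wrist_force: [-4.6, -0.3, 8.9]
width: 0.306
grip_force: 4.7
```

drive_tool:
  rows:
    - [0,0,0,0,0,-0.0035,0.3]
    - [0,0,0,0,0,0,0.2]
    - [0,0,0,0,0,0,0.1]
    - [0,0,0,0,0,0,0]
    - [0,0,0,0,0,0,0]

```text
time: 12.93
tool_pos: [0.5054, 0.0961, -0.0365]
tcp_rot: [2.148, 2.292, 0.001]
wrist_force: [-2.3, 0.0, 7.0]
width: 0.126
grip_force: 78.3
```

drive_tool:
  rows:
    - [0,0,0,0,0,0,0]
    - [0,0,0,0,0,0,0]

```text
time: 13.1
tool_pos: [0.5054, 0.0961, -0.0365]
tcp_rot: [2.148, 2.292, 0.001]
wrist_force: [-2.1, -0.8, 7.5]
width: 0.125
grip_force: 78.3
```

Same width 2 mm lower, so the pads are on the bar's full diameter. Lifting, then travelling to a viewing pose over the rack.

drive_tool:
  rows:
    - [0,0,0,0,0,-0.01,0]
    - [0,0,0,0,0,-0.02,0]
    - [0,0,0,0,0,-0.03,0]
    - [0,0,0,0,0,-0.035,0]
    - [0,0,0,0,0,-0.04,0]
    - [0,0,0,0,0,-0.04,0]
    - [0,0,0,0,0,-0.04,0]
    - [0,0,0,0,0,-0.02,0]

```text
time: 13.77
tool_pos: [0.507, 0.0963, 0.2034]
tcp_rot: [2.145, 2.289, 0.008]
wrist_force: [0.5, 1.1, -2.7]
width: 0.126
grip_force: 78.5
```

```bash
python3 - <<'E'
from h import *
plan([.641,-.253,.20],12.6)
E
```

```text
t 13.77 pos [0.507  0.0963 0.2034] shift [-0.3573  0.111   0.004 ] turn [ 0.4   0.01 -8.87] w 0.126 F [ 0.5  1.1 -2.7] grip 78.5
```

drive_tool:
  rows:
    - [0,0,0,-0.0225,0.007,0,0]
    - [0,0,0,-0.0325,0.0101,0,0]
    - [0,0,0,-0.0325,0.0101,0,0]
    - [0,0,0,-0.0325,0.0101,0,0]
    - [0,0,0,-0.0325,0.0101,0,0]
    - [0,0,0,-0.0325,0.0101,0,0]
    - [0,0,0,-0.0325,0.0101,0,0]
    - [0,0,0,-0.0325,0.0101,0,0]

```text
time: 14.43
tool_pos: [0.5982, -0.1498, 0.1969]
tcp_rot: [-2.147, -2.291, 0.001]
wrist_force: [0.9, 0.5, -2.8]
width: 0.126
grip_force: 78.5
```

drive_tool:
  rows:
    - [0,0,0,-0.0325,0.0101,0,0]
    - [0,0,0,-0.0325,0.0101,0,0]
    - [0,0,0,-0.0325,0.0101,0,0]
    - [0,0,-3,-0.01,0.0035,0,0]
    - [0,0,-3,0,0,0,0]
    - [0,0,-3,0,0,0,0]
    - [0,0,0,0,0,0,0]
    - [0,0,0,0,0,0,0]

```text
time: 15.1
tool_pos: [0.6388, -0.2533, 0.1968]
tcp_rot: [-1.962, -2.451, 0.001]
wrist_force: [-0.5, 1.1, -2.4]
width: 0.127
grip_force: 78.5
```

```bash
python3 - <<'E'
from h import *
plan([.641,-.253,.20],12.6)
s=status.read_state();p=read_camera("wrist");save(p,"w4.png")
np.save("w4T.npy",wristT(p,s));import pickle;pickle.dump(p,open("w4.pkl","wb"))
for o in ["rack","cap","jar"]:
  for r in masks_of(p,o)[:2]: print(o,r["score"],r["bbox"])
E
```

```text
t 15.1 pos [ 0.6388 -0.2533  0.1968] shift [-0.0002  0.0022 -0.0032] turn [-0.09 -0.06  0.03] w 0.127 F [-0.5  1.1 -2.4] grip 78.5
rack 0.81 [141.0, 0.1, 301.1, 268.3]
rack 0.22 [423.8, 45.6, 538.6, 258.9]
cap 0.61 [140.3, 0.6, 235.1, 97.4]
jar 0.78 [170.6, 13.8, 258.4, 109.6]
jar 0.71 [420.9, 47.6, 536.7, 256.7]
```

View pics/w4.png

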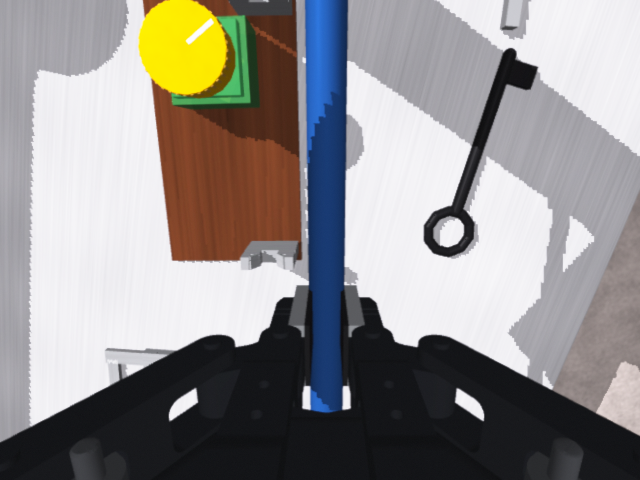

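The rack's brown plate shows clearly left of the held bar: lower-left corner (173,262), lower-right (301,262). The near saddle is at about (270,254) and the cap at (184,46). I'll fit the plate edges.

```bash
python3 - <<'E'
from h import *
import pickle
from scipy.optimize import least_squares
p=pickle.load(open("w4.pkl","rb"));T=np.load("w4T.npy")
c=p["color"].astype(int);hsv=cv2.cvtColor(p["color"],cv2.COLOR_RGB2HSV)
br=(c[:,:,0]-c[:,:,2]>25)&(c[:,:,1]<c[:,:,0]*.75)
L=[];Rr=[];B=[]
for r in range(115,250,5):
    k=np.flatnonzero(br[r,100:310])+100
    L.append([k.min()-.5,r]); 
    if not 235<r: Rr.append([k.max()+.5,r])
for u in range(182,235,5):
    k=np.flatnonzero(br[200:290,u])+200;B.append([u,k.max()+.5])
print(L[::8],Rr[::6],B[::4])
W=[onz(p,q,.006,T)[:,:2] for q in (L,Rr,B)]
def f(v):
    a=v[2];ex=np.array([np.cos(a),np.sin(a)]);ey=np.array([-np.sin(a),np.cos(a)])
    return np.r_[(W[0]-v[:2])@ex+.068,(W[1]-v[:2])@ex-.068,(W[2]-v[:2])@ey+.125]
s=least_squares(f,[.528,-.206,.218],loss="soft_l1",f_scale=.001);v=s.x
print("rack",v.round(4),np.degrees(v[2]),"res",np.abs(s.fun).max(),np.median(f(v)[:len(L)]),np.median(f(v)[len(L):-len(B)]))
ex=np.array([np.cos(v[2]),np.sin(v[2])]);ey=np.array([-ex[1],ex[0]])
def rk(P): P=np.atleast_2d(P)[:,:2]-v[:2];return np.c_[P@ex,P@ey].round(4)
# cap centre
y=cv2.inRange(hsv,(22,120,100),(32,255,255));cnt=max(cv2.findContours(y,0,1)[0],key=cv2.contourArea)
print("cap",cv2.minEnclosingCircle(cnt)); el=cv2.fitEllipse(cnt);print(el,rk(onz(p,[el[0]],.102,T)))
# saddle: project expected corners
def wp(x,yy,z): return [*(v[:2]+x*ex+yy*ey),z]
print(proj(p,[wp(.018,-.116,.062),wp(.066,-.116,.062),wp(.042,-.104,.062),wp(.018,.104,.062),wp(.066,.104,.062)],T).round(0).tolist())
# bar
b=cv2.inRange(hsv,(100,120,40),(130,255,255))>0
rows=[5,60,150,250,400];S=status.read_state();Q=R.from_rotvec(S["tcp_rot"])
M=np.array(p["mount"])
for r in rows:
    k=np.flatnonzero(b[r,280:380])+280
    o,d=rays(p,[[(k.min()+k.max())/2+.5-.5,r]],M); 
    q=o+d[0]*((-.0455-o[2])/d[0,2]); print(r,k.min(),k.max(),"tool xyz",q.round(4))
np.save("rack.npy",v)
h=wp(.042,0,.047);g=np.array(wp(.042,-.02,0));print("home",h,"grasp",g)
plan([g[0],g[1],.05],np.degrees(v[2]))
E
```

```text
[[np.float64(155.5), 115], [np.float64(159.5), 155], [np.float64(164.5), 195], [np.float64(169.5), 235]] [[np.float64(297.5), 115], [np.float64(298.5), 145], [np.float64(299.5), 175], [np.float64(299.5), 205], [np.float64(300.5), 235]] [[182, np.float64(260.5)], [202, np.float64(259.5)], [222, np.float64(259.5)]]
rack [ 0.5289 -0.2054  0.2307] 13.2183796996703 res 0.0008116043514126148 0.00025370458321713474 -0.0002852780609249317
cap ((183.60833740234375, 46.066471099853516), 49.47880172729492)
((183.2136688232422, 46.45054626464844), (88.34868621826172, 96.3276596069336), 151.3809051513672) [[-0.0012  0.0576]]
[[241.0, 269.0], [295.0, 269.0], [268.0, 256.0], [222.0, -8.0], [286.0, -10.0]]
5 305 346 tool xyz [ 0.1095 -0.0018 -0.0455]
60 306 346 tool xyz [ 0.0929 -0.0016 -0.0455]
150 307 345 tool xyz [ 0.0634 -0.0016 -0.0455]
250 309 343 tool xyz [ 0.0264 -0.0016 -0.0455]
400 311 341 tool xyz [-0.0408 -0.0016 -0.0455]
home [np.float64(0.5697780800983998), np.float64(-0.1957565429609459), 0.047] grasp [ 0.57435134 -0.21522665  0.        ]
t 15.3 pos [ 0.6393 -0.2531  0.1977] shift [ 0.0512 -0.055   0.1477] turn [-0.02 -0.01 -0.51] w 0.125 F [-0.3  0.9 -3.5] grip 78.5
```

```bash
python3 - <<'E'
from h import *
import pickle
p=pickle.load(open("w4.pkl","rb"));T=np.load("w4T.npy");v=np.load("rack.npy")
ex=np.array([np.cos(v[2]),np.sin(v[2])]);ey=np.array([-ex[1],ex[0]])
wp=lambda x,yy,z:[*(v[:2]+x*ex+yy*ey),z]
g=cv2.cvtColor(p["color"],cv2.COLOR_RGB2GRAY)
for r in (243,246,250,254,258,262,266,268): print(r,g[r,236:306:2].tolist())
for z in (.062,.055,.04): print(z,proj(p,[wp(x,y,z) for y in(-.104,-.116) for x in (.018,.027,.034,.050,.057,.066)],T).round(0).astype(int).tolist())
for r in (3,8,12): print(r,g[r,230:304:2].tolist())
print(proj(p,[wp(x,.104,z) for z in (.062,.04,.006) for x in (.018,.034,.05,.066)],T).round(0).astype(int).tolist())
E
```

```text
243 [76, 80, 80, 77, 78, 81, 81, 122, 132, 132, 132, 131, 131, 131, 131, 131, 131, 132, 131, 131, 131, 131, 131, 131, 132, 132, 132, 131, 131, 132, 128, 61, 51, 145, 166]
246 [77, 80, 80, 76, 79, 88, 128, 131, 132, 132, 131, 131, 131, 131, 132, 130, 129, 130, 130, 130, 130, 129, 129, 130, 130, 129, 130, 130, 129, 129, 107, 57, 54, 147, 167]
250 [77, 82, 80, 78, 102, 130, 130, 130, 130, 131, 131, 130, 126, 180, 176, 183, 182, 183, 183, 183, 182, 159, 131, 131, 130, 131, 130, 131, 130, 136, 71, 58, 57, 147, 169]
254 [78, 82, 82, 113, 132, 131, 131, 154, 171, 131, 124, 117, 91, 117, 125, 131, 166, 196, 198, 203, 204, 177, 126, 138, 181, 138, 131, 131, 129, 85, 71, 50, 54, 133, 169]
258 [79, 85, 166, 202, 203, 202, 184, 162, 99, 100, 99, 103, 88, 108, 125, 126, 124, 126, 126, 140, 202, 210, 211, 195, 175, 203, 203, 204, 175, 75, 65, 46, 52, 138, 166]
262 [229, 239, 229, 205, 205, 206, 186, 181, 100, 100, 101, 103, 95, 162, 196, 201, 198, 202, 188, 165, 188, 212, 211, 199, 169, 204, 206, 205, 178, 86, 168, 167, 168, 169, 166]
266 [241, 241, 232, 206, 206, 207, 188, 192, 103, 101, 110, 149
[... 644 characters left out ...]
0, 249], [287, 249], [297, 249], [246, 261], [256, 261], [263, 261], [280, 261], [287, 261], [297, 261]]
3 [65, 62, 62, 62, 62, 62, 62, 62, 61, 63, 63, 63, 62, 63, 64, 63, 64, 65, 64, 63, 62, 62, 62, 61, 61, 61, 62, 62, 61, 60, 62, 50, 48, 134, 166, 161, 161]
8 [78, 75, 64, 62, 62, 62, 62, 63, 62, 61, 61, 62, 61, 62, 61, 61, 61, 62, 61, 61, 61, 60, 61, 61, 61, 61, 60, 61, 60, 60, 61, 53, 49, 134, 162, 161, 158]
12 [77, 78, 78, 71, 62, 64, 63, 63, 63, 62, 63, 62, 62, 63, 63, 63, 62, 62, 61, 62, 62, 63, 62, 62, 62, 62, 61, 62, 62, 61, 61, 52, 49, 111, 160, 161, 157]
[[222, -8], [243, -9], [265, -9], [286, -10], [230, 2], [249, 1], [269, 1], [289, 1], [239, 15], [257, 15], [275, 15], [293, 14]]
```

```bash
python3 - <<'E'
from h import *
v=np.load("rack.npy");ex=np.array([np.cos(v[2]),np.sin(v[2])]);ey=np.array([-ex[1],ex[0]])
g=v[:2]+.0434*ex-.0195*ey;print(g)
plan([*g,.03],np.degrees(v[2]))
E
```

```text
[ 0.57559992 -0.21441977]
t 15.3 pos [ 0.6393 -0.2531  0.1977] shift [ 0.0517 -0.0536  0.1677] turn [-0.02 -0.01 -0.51] w 0.125 F [-0.3  0.9 -3.5] grip 78.5
```

drive_tool:
  rows:
    - [0,0,0,0.017,-0.0178,0,0]
    - [0,0,0,0.017,-0.0178,0,0]
    - [0,0,0,0.0177,-0.018,0,0]
    - [0,0,-0.5,0,0,0.03,0]
    - [0,0,0,0,0,0.035,0]
    - [0,0,0,0,0,0.035,0]
    - [0,0,0,0,0,0.02,0]
    - [0,0,0,0,0,0,0]

```text
time: 15.97
tool_pos: [0.5708, -0.2125, 0.0717]
tcp_rot: [-1.944, -2.454, 0.005]
wrist_force: [-0.9, 0.2, -4.1]
width: 0.125
grip_force: 78.7
```

drive_tool:
  rows:
    - [0,0,0,0,0,0,0]

```text
time: 16.05
tool_pos: [0.5746, -0.2141, 0.0766]
tcp_rot: [-1.949, -2.46, 0.001]
wrist_force: [0.6, 0.6, -2.9]
width: 0.127
grip_force: 78.7
```

```bash
python3 - <<'E'
from h import *
v=np.load("rack.npy");
plan([.5756,-.2144,.0025],np.degrees(v[2]))
p=read_camera("wrist");hsv=cv2.cvtColor(p["color"],cv2.COLOR_RGB2HSV);b=cv2.inRange(hsv,(100,120,40),(130,255,255))>0
M=np.array(p["mount"])
for r in (60,150,250):
    k=np.flatnonzero(b[r,280:380])+280
    o,d=rays(p,[[(k.min()+k.max())/2,r]],M);q=o+d[0]*((-.0455-o[2])/d[0,2]);print(r,k.min(),k.max(),q.round(4))
E
```

```text
t 16.05 pos [ 0.5746 -0.2141  0.0766] shift [-0.0006  0.0011  0.0741] turn [-0.15 -0.11  0.01] w 0.127 F [ 0.6  0.6 -2.9] grip 78.7
60 306 346 [ 0.0929 -0.0016 -0.0455]
150 307 345 [ 0.0634 -0.0016 -0.0455]
250 308 343 [ 0.0264 -0.0018 -0.0455]
```

drive_tool:
  rows:
    - [0,0,0,0,0.0003,0.02,0]
    - [0,0,0,0,0,0.02,0]
    - [0,0,0,0,0,0.01,0]
    - [0,0,0,0,0,0.005,0]
    - [0,0,0,0,0,0,0]
    - [0,0,0,0,0,0,0]

```text
time: 16.6
tool_pos: [0.5772, -0.2152, 0.0241]
tcp_rot: [1.95, 2.461, 0.001]
wrist_force: [-0.3, -0.2, -3.1]
width: 0.124
grip_force: 78.8
```

drive_tool:
  rows:
    - [0,0,0,0,0,0.004,0]
    - [0,0,0,0,0,0.004,0]
    - [0,0,0,0,0,0.003,0]
    - [0,0,0,0,0,0,0]
    - [0,0,0,0,0,0,0]

```text
time: 17.02
tool_pos: [0.5758, -0.2147, 0.0115]
tcp_rot: [-1.95, -2.462, 0.0]
wrist_force: [-0.1, 0.1, -2.9]
width: 0.126
grip_force: 78.8
```

```bash
python3 - <<'E'
from h import *
v=np.load("rack.npy");
plan([.5756,-.2144,.0025],np.degrees(v[2]))
E
```

```text
t 17.02 pos [ 0.5758 -0.2147  0.0115] shift [ 0.0003 -0.0001  0.009 ] turn [-0.03 -0.02  0.01] w 0.126 F [-0.1  0.1 -2.9] grip 78.8
```

drive_tool:
  rows:
    - [0,0,0,0,0,0.004,0]
    - [0,0,0,0,0,0.003,0]
    - [0,0,0,0,0,0,0]
    - [0,0,0,0,0,0,0]

```text
time: 17.35
tool_pos: [0.5757, -0.2149, 0.0044]
tcp_rot: [-1.951, -2.462, 0.001]
wrist_force: [-1.7, -1.2, -2.7]
width: 0.123
grip_force: 79.0
```

drive_tool:
  rows:
    - [0,0,0,0,0,0.0015,0]
    - [0,0,0,0,0,0,0]
    - [0,0,0,0,0,0,0]

```text
time: 17.6
tool_pos: [0.5758, -0.2146, 0.0028]
tcp_rot: [-1.95, -2.462, 0.0]
wrist_force: [-1.9, 0.0, -3.4]
width: 0.128
grip_force: 79.0
```

drive_tool:
  rows:
    - [0,0,0,0,0,0.0015,0]
    - [0,0,0,0,0,0,0]
    - [0,0,0,0,0,0,0]

```text
time: 17.85
tool_pos: [0.576, -0.2146, 0.0016]
tcp_rot: [-1.951, -2.462, 0.0]
wrist_force: [-1.8, -0.2, -3.9]
width: 0.124
grip_force: 79.0
```

drive_tool:
  rows:
    - [0,0,0,0,0,0,0.2]
    - [0,0,0,0,0,0,0.3]
    - [0,0,0,0,0,0,0.4]
    - [0,0,0,0,0,-0.01,0.4]
    - [0,0,0,0,0,-0.025,0.4]
    - [0,0,0,0,0,-0.035,0.4]
    - [0,0,0,0,0,-0.04,0.4]
    - [0,0,0,0,0,-0.04,0.8]

```text
time: 18.52
tool_pos: [0.5758, -0.2145, 0.1539]
tcp_rot: [-1.95, -2.462, -0.0]
wrist_force: [0.7, -0.8, -0.1]
width: 0.527
grip_force: 0.0
```

drive_tool:
  rows:
    - [0,0,0,0,0,-0.03,1]
    - [0,0,0,-0.02,0,-0.02,1]
    - [0,0,0,-0.03,0,0,1]
    - [0,0,0,-0.03,0,0,1]
    - [0,0,0,0,0,0,1]
    - [0,0,0,0,0,0,1]
    - [0,0,0,0,0,0,1]

```text
time: 19.1
tool_pos: [0.5942, -0.2923, 0.2021]
tcp_rot: [-1.951, -2.462, -0.001]
wrist_force: [-0.7, -0.1, 0.5]
width: 1.001
grip_force: 0.0
```

```bash
python3 - <<'E'
from h import *
import pickle
s=status.read_state();p=read_camera("wrist");T=wristT(p,s);save(p,"w5.png");pickle.dump(p,open("w5.pkl","wb"));np.save("w5T.npy",T)
v=np.load("rack.npy");ex=np.array([np.cos(v[2]),np.sin(v[2])]);ey=np.array([-ex[1],ex[0]])
print(s["tool_pos"],s["width"])
rk=lambda P:np.c_[(P[:,:2]-v[:2])@ex,(P[:,:2]-v[:2])@ey].round(4)
hsv=cv2.cvtColor(p["color"],cv2.COLOR_RGB2HSV)
b=cv2.inRange(hsv,(100,120,40),(130,255,255));n,l,st,_=cv2.connectedComponentsWithStats(b)
b=np.isin(l,1+np.flatnonzero(st[1:,4]>300))
q=rk(onz(p,np.argwhere(b)[:,::-1],.05,T));f=np.polyfit(q[:,1],q[:,0],1);print("bar x at y0",f[1],"slope",f[0],"y range",q[:,1].min(),q[:,1].max(),b.sum())
y=cv2.inRange(hsv,(22,120,100),(32,255,255));cnt=max(cv2.findContours(y,0,1)[0],key=cv2.contourArea)
el=cv2.fitEllipse(cnt);print("cap",el,rk(onz(p,[el[0]],.1035,T)))
E
```

```text
[ 0.59421767 -0.29229825  0.20209689] 1.0013477062417517
bar x at y0 0.04210055436984567 slope 0.006552120285406936 y range -0.127 0.0748 3683
cap ((261.3934631347656, 21.025325775146484), (52.973480224609375, 93.95297241210938), 90.9428482055664) [[-0.0015  0.045 ]]
```

View pics/w5.png

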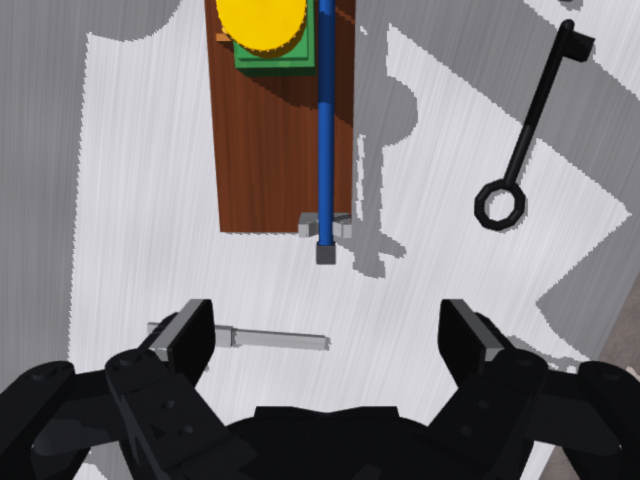

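The wrist view shows the bar in the near notch with its block outside it at (326,253); the fit puts it at rack x = 42 mm, 2 mm off endways. Next I'll move over the cap, measuring the cap and the far end of the bar.

drive_tool:
  rows:
    - [0,0,0,0.027,-0.014,0,1]
    - [0,0,0,0.027,-0.014,0,1]
    - [0,0,0,0.026,-0.014,0,1]
    - [0,0,0,0,0,0,1]
    - [0,0,0,0,0,0,1]
    - [0,0,0,0,0,0,1]

```text
time: 19.65
tool_pos: [0.5356, -0.2239, 0.2023]
tcp_rot: [1.948, 2.463, 0.0]
wrist_force: [0.2, -0.2, 0.6]
width: 1.0
grip_force: 0.0
```

```bash
python3 - <<'E'
from h import *
import pickle
s=status.read_state();p=read_camera("wrist");T=wristT(p,s);save(p,"w6.png");pickle.dump(p,open("w6.pkl","wb"));np.save("w6T.npy",T)
v=np.load("rack.npy");ex=np.array([np.cos(v[2]),np.sin(v[2])]);ey=np.array([-ex[1],ex[0]])
rk=lambda P:np.c_[(P[:,:2]-v[:2])@ex,(P[:,:2]-v[:2])@ey].round(4)
hsv=cv2.cvtColor(p["color"],cv2.COLOR_RGB2HSV)
b=cv2.inRange(hsv,(100,120,40),(130,255,255));n,l,st,_=cv2.connectedComponentsWithStats(b)
b=np.isin(l,1+np.flatnonzero(st[1:,4]>300))
q=rk(onz(p,np.argwhere(b)[:,::-1],.05,T));f=np.polyfit(q[:,1],q[:,0],1);print("bar x at y0",f[1],"slope",f[0],"y range",q[:,1].min(),q[:,1].max(),b.sum())
for lo in (-.1,-.05,0,.05,.08,.1,.12):
    k=q[(q[:,1]>lo)&(q[:,1]<lo+.01)]; 
    if len(k): print(lo,k[:,0].min(),k[:,0].max())
y=cv2.inRange(hsv,(20,120,80),(34,255,255));cnt=max(cv2.findContours(y,0,1)[0],key=cv2.contourArea)
el=cv2.fitEllipse(cnt);P=onz(p,[el[0]],.1035,T);print("cap",el,rk(P),P)
# expected circle edges overlay: fit center by contour of top disc
C=onz(p,cnt[:,0],.1035,T)[:,:2];from scipy.optimize import least_squares
r=least_squares(lambda c:np.hypot(*(C-c[:2]).T)-c[2],[*P[0,:2],.03],loss="soft_l1",f_scale=.0005);print(r.x,rk(r.x[None,:2]),np.abs(r.fun).max())
plan([*r.x[:2],.1],np.degrees(v[2]))
E
```

```text
bar x at y0 0.04167272739101533 slope 0.004538072412630039 y range -0.1281 0.1256 4189
-0.1 0.0345 0.048
-0.05 0.0349 0.048
0 0.0353 0.0481
0.05 0.0356 0.0485
0.08 0.0356 0.0485
0.1 0.0353 0.0485
0.12 0.0354 0.0486
cap ((322.46435546875, 124.52790069580078), (84.44795227050781, 87.48273468017578), 155.43426513671875) [[-0.0019  0.0576]] [[ 0.51385102 -0.14970666  0.1035    ]]
[ 0.51445283 -0.15058707  0.02992437] [[-0.0015  0.0566]] 0.00470537339957737
t 19.7 pos [ 0.5359 -0.2244  0.2023] shift [ 0.0768 -0.0041  0.1022] turn [0.06 0.05 0.05] w 0.998 F [-0.3 -0.7  0.5] grip 0.0
```

View pics/w6.png

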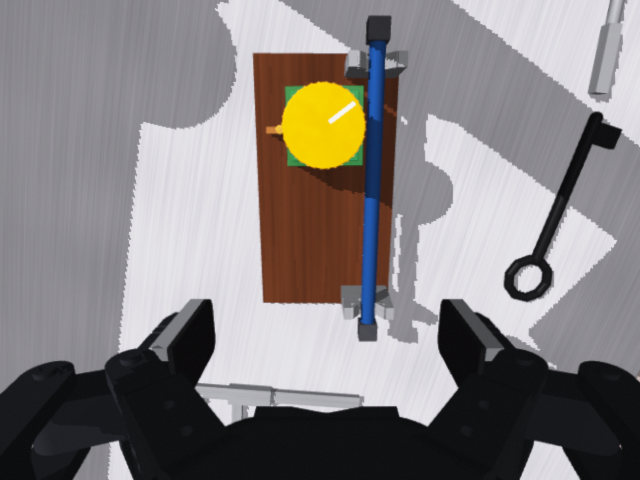

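The bar lies in both notches with its blocks outside them, at (378,28) and (368,330). The cap is at (323,124). Next: centre over the cap and descend.

drive_tool:
  rows:
    - [0,0,0,0.026,-0.001,0,1]
    - [0,0,0,0.026,-0.001,0,1]
    - [0,0,0,0.0248,-0.0013,0,1]
    - [0,0,0,0,0,0.03,1]
    - [0,0,0,0,0,0.03,1]
    - [0,0,0,0,0,0.02,1]
    - [0,0,0,0,0,0.01,1]
    - [0,0,0,0,0,0,1]

```text
time: 20.37
tool_pos: [0.5128, -0.15, 0.1089]
tcp_rot: [-1.948, -2.458, 0.003]
wrist_force: [0.1, 0.5, 0.4]
width: 1.004
grip_force: 0.0
```

drive_tool:
  rows:
    - [0,0,0,0,0,0,1]
    - [0,0,0,0,0,0,1]

```text
time: 20.53
tool_pos: [0.516, -0.1512, 0.1134]
tcp_rot: [1.95, 2.46, 0.001]
wrist_force: [0.9, -0.9, 0.3]
width: 1.004
grip_force: 0.0
```

```bash
python3 - <<'E'
from h import *
plan([.5151,-.1504,.037],np.degrees(np.load("rack.npy")[2]));print(status.read_state()["q"])
E
```

```text
t 20.53 pos [ 0.516  -0.1512  0.1134] shift [ 0.0011 -0.0009  0.0764] turn [ 0.13  0.08 -0.02] w 1.004 F [ 0.9 -0.9  0.3] grip 0.0
[-3.31304411e-01  6.68830362e-02  1.98261111e+00 -1.88481279e-05
  1.08945294e+00 -5.61733729e-01]
```

drive_tool:
  rows:
    - [0,0,0,0.0006,0,0.015,1]
    - [0,0,0,0,0,0.02,1]
    - [0,0,0,0,0,0.01,1]
    - [0,0,0,0,0,0,1]

```text
time: 20.87
tool_pos: [0.5132, -0.1496, 0.0656]
tcp_rot: [-1.95, -2.46, 0.001]
wrist_force: [0.1, 0.3, -0.6]
width: 0.997
grip_force: 0.0
```

drive_tool:
  rows:
    - [0,0,0,0,0,0.01,1]
    - [0,0,0,0,0,0.01,1]
    - [0,0,0,0,0,0.007,1]
    - [0,0,0,0,0,0.003,1]
    - [0,0,0,0,0,0,1]
    - [0,0,0,0,0,0,1]

```text
time: 21.37
tool_pos: [0.5142, -0.1498, 0.0366]
tcp_rot: [-1.951, -2.462, 0.0]
wrist_force: [-0.2, 0.6, 0.3]
width: 0.997
grip_force: 0.0
```

```bash
python3 - <<'E'
from h import *
plan([.5151,-.1504,.037],np.degrees(np.load("rack.npy")[2]))
s=status.read_state();q=read_camera("scene");cv2.imwrite("pics/s7.png",cv2.resize(q["color"][160:280,220:380,::-1],(800,600),interpolation=cv2.INTER_CUBIC))
E
```

```text
t 21.37 pos [ 0.5142 -0.1498  0.0366] shift [-0.0008  0.0007 -0.0004] turn [-0.02 -0.01  0.01] w 0.997 F [-0.2  0.6  0.3] grip 0.0
```

View pics/s7.png

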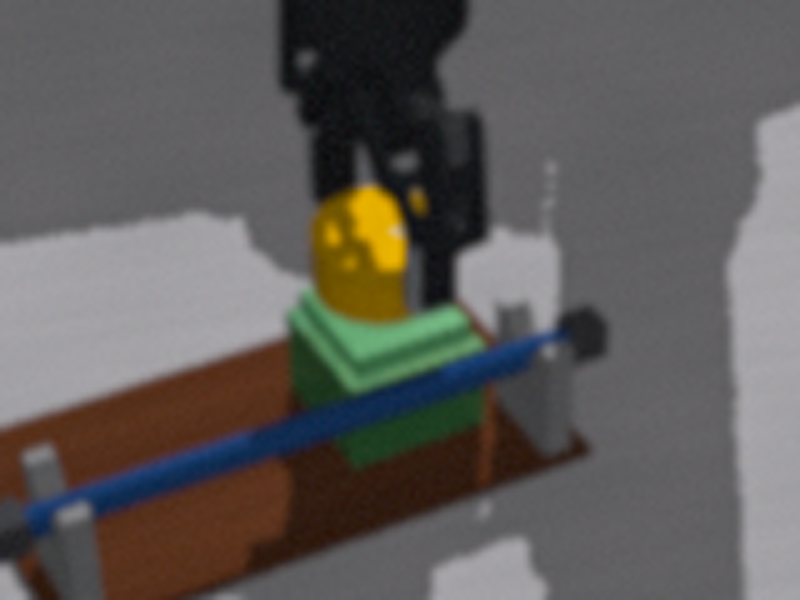

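The fingers stand either side of the cap, tips near (440,305) in the crop, with the bar in both notches. Closing on the cap.

drive_tool:
  rows:
    - [0,0,0,0,0,0,0.8]
    - [0,0,0,0,0,0,0.7]
    - [0,0,0,0,0,0,0.6]
    - [0,0,0,0,0,0,0.4]
    - [0,0,0,0,0,0,0.2]
    - [0,0,0,0,0,0,0]
  force: 40

```text
time: 21.92
tool_pos: [0.5154, -0.15, 0.0377]
tcp_rot: [1.95, 2.461, 0.002]
wrist_force: [1.8, 0.7, 4.9]
width: 0.686
grip_force: 42.8
```

drive_tool:
  rows:
    - [0,0,0,0,0,0,0]
    - [0,0,0,0,0,0,0]
  force: 90

```text
time: 22.08
tool_pos: [0.5155, -0.1499, 0.038]
tcp_rot: [1.95, 2.461, 0.002]
wrist_force: [1.3, 0.6, 6.7]
width: 0.673
grip_force: 94.1
```

```bash
python3 - <<'E'
from h import *
plan([.5151,-.1504,.037],np.degrees(np.load("rack.npy")[2]));print(status.read_state()["torque"])
E
```

```text
t 22.08 pos [ 0.5155 -0.1499  0.038 ] shift [-0.0004 -0.0005  0.001 ] turn [ 0.12  0.05 -0.01] w 0.673 F [1.3 0.6 6.7] grip 94.1
[ 0.13299448  0.05014226 -0.06793962]
```

drive_tool:
  rows:
    - [0,0,-2,0,0,-0.0004,0]
    - [0,0,-3,0,0,-0.0002,0]
    - [0,0,-3,0,0,-0.0002,0]
    - [0,0,-4,0,0,-0.0002,0]
    - [0,0,-4,0,0,-0.0002,0]
    - [0,0,-4,0,0,-0.0002,0]

```text
time: 22.58
tool_pos: [0.514, -0.1486, 0.0385]
tcp_rot: [-1.491, -2.763, -0.003]
wrist_force: [0.2, 4.8, 5.4]
width: 0.671
grip_force: 94.5
```

```bash
python3 - <<'E'
from h import *
plan([.5151,-.1502,.038],np.degrees(np.load("rack.npy")[2]));print(np.round(status.read_state()["torque"],2))
E
```

```text
t 22.58 pos [ 0.514  -0.1486  0.0385] shift [-0.002   0.0001  0.0005] turn [ 2.000e-02 -1.400e-01  2.007e+01] w 0.671 F [0.2 4.8 5.4] grip 94.5
[ 0.62  0.16 -0.67]
```

drive_tool:
  rows:
    - [0,0,-4,0,0,-0.0003,0]
    - [0,0,-4,0,0,-0.0003,0]
    - [0,0,-4,0,0,-0.0003,0]
    - [0,0,-4,0,0,-0.0003,0]
    - [0,0,-4,0,0,-0.0003,0]

```text
time: 23.0
tool_pos: [0.5143, -0.148, 0.0399]
tcp_rot: [-0.989, -2.981, -0.005]
wrist_force: [1.1, 6.6, 5.0]
width: 0.672
grip_force: 94.7
```

```bash
python3 - <<'E'
from h import *
plan([.5151,-.1502,.038],np.degrees(np.load("rack.npy")[2]));print(np.round(status.read_state()["torque"],2))
p=read_camera("wrist")
h=cv2.cvtColor(p["color"],cv2.COLOR_RGB2HSV)
print([ (n,int((cv2.inRange(h,a,b)>0).sum())) for n,a,b in (("yel",(20,120,80),(34,255,255)),("grn",(45,80,40),(85,255,255)))])
E
```

```text
t 23.0 pos [ 0.5143 -0.148   0.0399] shift [-0.002  -0.0013  0.0019] turn [ 0.1  -0.16 40.08] w 0.672 F [1.1 6.6 5. ] grip 94.7
[ 0.96 -0.07 -0.45]
[('yel', 22819), ('grn', 6891)]
```

drive_tool:
  rows:
    - [0,0,-4,0,0,-0.0003,0]
    - [0,0,-4,0,0,-0.0003,0]
    - [0,0,-4,0,0,-0.0003,0]
    - [0,0,-4,0,0,-0.0003,0]

```text
time: 23.38
tool_pos: [0.5137, -0.1488, 0.0406]
tcp_rot: [-0.561, -3.09, -0.002]
wrist_force: [0.1, 3.0, 0.3]
width: 0.673
grip_force: 95.3
```

```bash
cat > jar.py <<'E'
from h import *
v=np.load("rack.npy");yr=np.degrees(v[2])
plan([.5151,-.1502,.038],yr);s=status.read_state();print(np.round(s["torque"],2))
p=read_camera("wrist");T=wristT(p,s)
h=cv2.cvtColor(p["color"],cv2.COLOR_RGB2HSV)
g=cv2.morphologyEx(cv2.inRange(h,(45,80,40),(85,255,255)),cv2.MORPH_OPEN,np.ones((3,3)))
e=cv2.Canny(g,50,150);L=cv2.HoughLinesP(e,1,np.pi/360,20,minLineLength=25,maxLineGap=4)
for l in sorted((L if L is not None else [])[:,0],key=lambda l:-np.hypot(l[0]-l[2],l[1]-l[3]))[:8]:
    P=onz(p,[l[:2],l[2:]],.056,T);d=P[1]-P[0];a=np.degrees(np.arctan2(d[1],d[0]))-yr
    print("edge rel rack deg",round((a+45)%90-45,1),"len",round(np.linalg.norm(d),3),l)
w=(h[:,:,1]<60)&(h[:,:,2]>200);y=cv2.inRange(h,(20,100,80),(34,255,255))
y=cv2.morphologyEx(y,cv2.MORPH_CLOSE,np.ones((21,21)))>0
q=np.argwhere(w&y)[:,::-1]
if len(q)>10:
    P=onz(p,q,.106,T)[:,:2];c=P-P.mean(0);u=np.linalg.svd(c)[2][0] if len(c)<5 else np.linalg.eigh(c.T@c)[1][:,1];print("stripe angle world",np.degrees(np.arctan2(u[1],u[0])),len(q))
E
python3 jar.py
```

```text
t 23.38 pos [ 0.5137 -0.1488  0.0406] shift [-0.0018 -0.0008  0.0026] turn [ 1.000e-02 -1.200e-01  5.618e+01] w 0.673 F [0.1 3.  0.3] grip 95.3
[ 0.52 -0.05 -0.05]
edge rel rack deg 11.0 len 0.033 [360 206 408 255]
edge rel rack deg 10.9 len 0.027 [340 186 381 228]
edge rel rack deg 2.3 len 0.021 [376 257 400 290]
edge rel rack deg 10.9 len 0.017 [252 253 277 228]
edge rel rack deg 12.0 len 0.017 [248 259 272 234]
edge rel rack deg 12.1 len 0.016 [291 214 315 189]
edge rel rack deg 25.6 len 0.014 [351 242 377 257]
edge rel rack deg -29.5 len 0.012 [307 240 334 238]
stripe angle world 105.55530033311787 565
```

The jar has yielded 11° and the cap has turned 56°, so about 45° relative, and the torque is nearly gone. I'll continue a little past 55° relative.

drive_tool:
  rows:
    - [0,0,-4,0,0,-0.0002,0]
    - [0,0,-4,0,0,-0.0002,0]
    - [0,0,-4,0,0,-0.0002,0]
    - [0,0,-2,0,0,0,0]
    - [0,0,0,0,0,0,0]

```text
time: 23.85
tool_pos: [0.5133, -0.1492, 0.0407]
tcp_rot: [-0.186, -3.134, -0.001]
wrist_force: [-0.7, 2.6, -0.6]
width: 0.666
grip_force: 95.6
```

```bash
python3 jar.py
```

```text
t 23.85 pos [ 0.5133 -0.1492  0.0407] shift [-0.0019 -0.0008  0.0027] turn [-3.000e-02 -1.300e-01  6.997e+01] w 0.666 F [-0.7  2.6 -0.6] grip 95.6
[ 0.4  -0.   -0.09]
edge rel rack deg 11.4 len 0.058 [350 181 412 286]
edge rel rack deg 12.7 len 0.021 [306 206 345 181]
edge rel rack deg 10.9 len 0.019 [253 238 288 217]
edge rel rack deg 16.1 len 0.021 [376 257 400 290]
edge rel rack deg 11.5 len 0.017 [255 236 286 217]
edge rel rack deg 38.7 len 0.015 [351 242 378 258]
edge rel rack deg 5.4 len 0.013 [282 252 308 240]
stripe angle world 119.38638621236942 567
```

Relative turn is about 58° with little torque left, so the threads should be free. Lifting gently, checking force.

drive_tool:
  rows:
    - [0,0,0,0,0,-0.001,0]
    - [0,0,0,0,0,-0.002,0]
    - [0,0,0,0,0,-0.002,0]

```text
time: 24.15
tool_pos: [0.5132, -0.1495, 0.0459]
tcp_rot: [-0.187, -3.134, -0.001]
wrist_force: [-1.2, 2.1, -2.0]
width: 0.673
grip_force: 96.0
```

drive_tool:
  rows:
    - [0,0,0,0,0,-0.003,0]
    - [0,0,0,0,0,-0.003,0]

```text
time: 24.32
tool_pos: [0.5141, -0.15, 0.0526]
tcp_rot: [-0.186, -3.136, 0.001]
wrist_force: [-0.4, 0.6, -1.5]
width: 0.672
grip_force: 96.0
```

```bash
python3 jar.py
```

```text
t 24.32 pos [ 0.5141 -0.15    0.0526] shift [-0.001  -0.0001  0.0146] turn [-3.e-02  0.e+00  7.e+01] w 0.672 F [-0.4  0.6 -1.5] grip 96.0
[0.11 0.07 0.01]
edge rel rack deg 11.3 len 0.064 [351 177 414 285]
edge rel rack deg 10.1 len 0.021 [311 198 349 176]
edge rel rack deg 13.9 len 0.021 [377 257 399 290]
edge rel rack deg 11.4 len 0.018 [259 230 290 211]
stripe angle world 119.49886804137289 567
```

drive_tool:
  rows:
    - [0,0,0,0,0,-0.004,0]
    - [0,0,0,0,0,-0.004,0]
    - [0,0,0,0,0,-0.004,0]
    - [0,0,0,0,0,-0.004,0]
    - [0,0,0,0,0,-0.002,0]
    - [0,0,0,0,0,0,0]
    - [0,0,0,0,0,0,0]
    - [0,0,0,0,0,0,0]

```text
time: 25.03
tool_pos: [0.5142, -0.1498, 0.0704]
tcp_rot: [-0.186, -3.136, 0.0]
wrist_force: [-0.3, 0.5, 0.4]
width: 0.67
grip_force: 96.0
```

drive_tool:
  rows:
    - [0,0,0,0,0,0,0]
    - [0,0,0,0,0,0,0]
    - [0,0,0,0,0,0,0]
    - [0,0,0,0,0,0,0]

```text
time: 25.37
tool_pos: [0.5142, -0.1498, 0.0703]
tcp_rot: [-0.186, -3.136, -0.0]
wrist_force: [-0.1, -0.9, -0.2]
width: 0.673
grip_force: 96.0
```

```bash
python3 jar.py; python3 - <<'E'
from h import *
q=read_camera("scene");h=cv2.cvtColor(q["color"],cv2.COLOR_RGB2HSV)[160:280,220:380]
for n,a,b in (("yel",(18,120,60),(34,255,255)),("grn",(45,80,40),(85,255,255)),("blue",(105,120,40),(130,255,255)),("red",(0,130,80),(6,255,255))):
    k=np.argwhere(cv2.inRange(h,a,b)>0)+[160,220];print(n,len(k),k.min(0),k.max(0),k.mean(0).round(1)) if len(k) else print(n,0)
v=np.load("rack.npy");ex=np.array([np.cos(v[2]),np.sin(v[2])]);ey=np.array([-ex[1],ex[0]])
wp=lambda x,y,z:[*(v[:2]+x*ex+y*ey),z]
print(proj(q,[wp(.042,-.125,.047),wp(.042,.125,.047),wp(0,.056,.006),wp(0,.056,.09),wp(0,.056,.106),wp(0,.056,.136)]).round(1).tolist())
k=np.argwhere(cv2.inRange(h,(105,120,40),(130,255,255))>0)+[160,220];k=k[:,::-1]
for c in range(k[:,0].min(),k[:,0].max()+1,14): print(c,k[k[:,0]==c][:,1].mean())
E
```

```text
t 25.37 pos [ 0.5142 -0.1498  0.0703] shift [-0.001  -0.0003  0.0323] turn [-1.000e-02 -2.000e-02  7.001e+01] w 0.673 F [-0.1 -0.9 -0.2] grip 96.0
[-0.03  0.01  0.03]
edge rel rack deg 11.0 len 0.062 [351 178 407 275]
edge rel rack deg 11.4 len 0.058 [348 175 401 265]
edge rel rack deg 11.4 len 0.022 [309 196 345 174]
edge rel rack deg 10.2 len 0.022 [311 195 347 174]
edge rel rack deg 10.3 len 0.018 [264 223 293 206]
edge rel rack deg 15.3 len 0.019 [377 257 396 284]
stripe angle world 119.51828845556675 569
yel 673 [184 277] [241 318] [198.1 295.4]
grn 897 [212 278] [251 317] [229.4 296. ]
blue 555 [226 225] [266 333] [245.8 278.7]
red 8 [243 235] [257 273] [249.9 256.1]
[[225.6, 264.1], [332.8, 227.3], [296.6, 240.3], [296.0, 210.4], [295.8, 204.4], [295.5, 192.7]]
225 262.5
239 259.5
253 254.5
267 250.0
281 245.0
295 241.0
309 235.5
323 230.5
```

```bash
python3 -c "
from workcell import workorder
print(workorder.finish_job())"
```

```text
the job is handed in; nothing more can be done
None
```

I handed the job in at about 25 s: by my last checks the bar lies home in both notches and untouched, the cap is unscrewed and held level about 15 mm over the jar's mouth, and the jar stands in place, turned about 11°; the verdict was not shown.

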